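# Seat the crooked upper tier of the thread stand on its four posts

## Robot

A 6-joint arm with a two-finger parallel gripper is mounted at the origin on a cart in front of the work surface, level with it; the furniture and walls round the work are solid. World frame = base frame: x ahead of the robot, y to its left, z up, the work surface at z = 0. Lengths are in m, angles in rad, forces in N, time in s.
With the tool pointing down it reaches from about 0.375 to 0.9 m from the base axis. Payload 3.1 kg.
Tool frame: the origin (TCP) lies on the centre line of the jaws, within the pads' length; the fingertips stand 22 mm ahead of it and the grasp point (between the pads) lies 3 mm ahead of it; z points along the fingers, y is the line along which they close (so a half turn about z gives the same grasp; the last joint's range is limited). The gripper opens to 85 mm and grips with 20 to 120 N. Pads are 22 mm wide; open, the fingers measure 114 mm over their backs; the gripper's body (76 mm by 85 mm) begins 54 mm behind the grasp point. The pads swing forward as they close: fully open they stand 13 mm farther back than shut.
Start: joints at [-0.178, 0.527, 1.433, -0, 1.181, -0.178], TCP at [0.625, 0, 0.253] pointing down, gripper open.
Joint ranges: [-3.08, 3.08], [-0.75, 2.2], [0.22, 2.44], [-1.43, 4.57], [0, 2.65], [-2.85, 2.85]. Speed limits (rad/s): [2.79, 2.79, 3.14, 3.14, 3.14, 3.14].

## Interface

Orientations are given as a unit quaternion [x, y, z, w].
In Python, from station import manip gives the robot as it stands.
- The arm moves only by the tool send_path, called after "Call:" as name(argument=value, ...) on one line, values as JSON. Schema: {"type":"object","properties":{"plan":{"type":"object","properties":{"x":{"type":"array","items":{"type":"number"},"minItems":1,"maxItems":20},"y":{"type":"array","items":{"type":"number"},"minItems":1,"maxItems":20},"z":{"type":"array","items":{"type":"number"},"minItems":1,"maxItems":20},"twist":{"type":"array","items":{"type":"number"},"minItems":1,"maxItems":20},"jaw":{"type":"array","items":{"type":"number"},"minItems":1,"maxItems":20}},"additionalProperties":false,"required":["x","y","z","twist","jaw"]},"grip_force":{"type":"number"},"only":{"type":"string"},"quiet":{"type":"boolean"},"lines":{"type":"string"}},"required":["plan"],"additionalProperties":false}. plan is an object with one list for each field, all of the same length, 1 to 20, a row being the entries at one place: x, y, z (the shift in parts of the range, where 1.0 means 500 mm), twist (a turn about the tool's z in shares of 120 degrees (1.0 is 120 degrees)), jaw (the opening from 0.0 (shut) to 1.0 (fully open)); each row is the pose to reach, as a shift and turn from the pose commanded when the call began, along the tool's axes at that moment; what a row does not reach only later rows make up. A row lasts 1/10 s, in which the tool goes at most 0.05 m and 0.15 rad, less where a joint would pass 70% of its speed; a pose out of reach is approached as far as the arm can. The fingers move at their own pace and stop on an object; grip_force is the grip in N (left out, the last holds). Time passes only in rows, so rows that do not move let the fingers close. The tool returns the time, the measured TCP pose, the force, the opening and the grip force at its end. only (a regular expression) keeps the lines of the reply that match it, lines (a string "A,B") keeps lines A to B, and quiet returns only ok. Input that does not fit is refused with a message, and nothing moves.
- manip.sense(): the state, without advancing time (a new reading comes with each control period).
- manip.snapshot(name): name is "scene" or "side" or "wrist"; returns a dict with "pixels" (480x640x3 uint8, red, green, blue), "range_z" (480x640 float32, m along the optical axis (not along the pixel's ray), 0 where there is no reading), "fov_y" (degrees; the focal length in pixels is half the picture's height over the tangent of half this angle, whatever the lens; pixels are square), "cx", "cy" (the principal point, pixels), "R" (3x3) and "t" (3): a world point X has camera coordinates R X + t; the wrist camera has in their place "hand_eye" (4x4, takes a point from camera to tool coordinates, whose origin is the TCP and whose axes are the flange's). Camera axes: x right, y down, z forward; pixel columns grow to the right and rows downward; lengths in m; the calibration is good to about 2 mm. The wrist camera is an equidistant fisheye: a pixel r from the principal point sees the ray r / f radians off the axis. A picture is of the moment at which its call begins: read the wrist's pose just before it.
- manip.sign_off(): hands the job in; it is judged then, once.
The state is a dict: "t": time; "q": joint angles; "qd": joint speeds; "tau": joint torques, N m; "tcp_pos": TCP position; "tool_rot": TCP orientation; "force": force on the tool from outside, world axes, zero at the start; "ft_torque": the same for the moment, N m; "finger_gap": opening from 0.0 (shut) to 1.0 (fully open); "gripper_force": force on a finger pad.
Only numpy, scipy, OpenCV 4.12 (cv2) and the standard library are available. Lean on these libraries where they do the work, as an engineer would, in place of code of your own. Each camera call takes 0.05 s, during which the arm holds its last target. There are 200 camera calls.

## Task

The upper tray of the thread stand was set down crooked and rests on the tips of the four corner posts. Without lifting it, nudge it round until all four corner holes drop over their own posts, then press it fully home on the post collars so that the spring catch at each end snaps over its lip. The three spools in it must stay standing, and the things lying round the stand must stay where they are.

Things in the scene. Friction and masses are not known exactly. Their poses are not given: they have to be found in the camera images.
- stand: heavy plywood thread stand, fixed to the table: a base tray 140 mm (its x) by 200 mm (its y), 28 mm tall, with four upright steel corner posts at x = +-50, y = +-74 mm and a steel spring catch at each y end (outermost parts at y = +-112 mm). Origin on the table, at the centre of its underside; z up
- tier: the stand's loose upper tray, plywood, about 0.3 kg plus spools: floor 140 mm (its x) by 200 mm (its y), 6 mm thick, corner holes at x = +-50, y = +-74 mm. Walls 5 mm thick, tops 28 mm above the underside, outer faces at x = +-70 and y = +-93 mm, so the floor is left as a 7 mm lip at both y ends. Origin at the centre of the underside, z up; at 78 mm on the post tips, 50 mm fully home
- floor_left (a point): on the tier's floor (top face) at x = 0, y = +70 mm of the tier: the middle of the bare strip between the +y end wall and the spools, 36 mm wide, where the tier can be pressed down
- floor_right (a point): the same at the tier's -y end, y = -70 mm. The tier slides on the post tips when a wall is pushed with 2 to 5 N; pushed flat along a whole wall it also squares up
- post0 (a point): where corner post 0 (-x +y corner) meets its collar: on the post's axis, 50 mm above the table, on the collar's top face. The steel post is 9 mm thick, goes on 28 mm above this point and ends in a 5 mm long tapered tip, 6 mm wide at the very top
- post1 (a point): where corner post 1 (-x -y corner) meets its collar: on the post's axis, 50 mm above the table, on the collar's top face. The steel post is 9 mm thick, goes on 28 mm above this point and ends in a 5 mm long tapered tip, 6 mm wide at the very top
- post2 (a point): where corner post 2 (+x -y corner) meets its collar: on the post's axis, 50 mm above the table, on the collar's top face. The steel post is 9 mm thick, goes on 28 mm above this point and ends in a 5 mm long tapered tip, 6 mm wide at the very top
- post3 (a point): where corner post 3 (+x +y corner) meets its collar: on the post's axis, 50 mm above the table, on the collar's top face. The steel post is 9 mm thick, goes on 28 mm above this point and ends in a 5 mm long tapered tip, 6 mm wide at the very top
- hole0 (a point): centre of the tier's corner hole 0 (-x +y corner; it belongs over post0), on the underside of the 6 mm floor; round, 11.5 mm wide, straight through
- hole1 (a point): centre of the tier's corner hole 1 (-x -y corner; it belongs over post1), on the underside of the 6 mm floor; round, 11.5 mm wide, straight through
- hole2 (a point): centre of the tier's corner hole 2 (+x -y corner; it belongs over post2), on the underside of the 6 mm floor; round, 11.5 mm wide, straight through
- hole3 (a point): centre of the tier's corner hole 3 (+x +y corner; it belongs over post3), on the underside of the 6 mm floor; round, 11.5 mm wide, straight through
- catch_left (a joint): spring catch at the stand's +y end, rad: 0 = upright (as it stands alone, and again once snapped), grows when bent outward, to 0.35. 28 mm wide steel lever, hinged 20 mm above the table, thumb tab on top at 72 mm, inward nose sloped on top. A dropped-on tier rests on it, underside at 62 to 68 mm; 10 to 20 N down on that end bends it by 0.1, then it snaps over the lip
- catch_right (a joint): spring catch at the stand's -y end, rad: 0 = upright (as it stands alone, and again once snapped), grows when bent outward, to 0.35. 28 mm wide steel lever, hinged 20 mm above the table, thumb tab on top at 72 mm, inward nose sloped on top. A dropped-on tier rests on it, underside at 62 to 68 mm; 10 to 20 N down on that end bends it by 0.1, then it snaps over the lip
- white_spool: white thread spool, 40 mm wide, 55 mm tall, standing loose on the tier's floor; origin at the centre of its underside, z along its axis (up)
- navy_spool: dark blue thread spool, 44 mm wide, 60 mm tall, standing loose on the tier's floor; origin at the centre of its underside, z along its axis (up)
- green_spool: green thread spool, 34 mm wide, 45 mm tall, standing loose on the tier's floor; origin at the centre of its underside, z along its axis (up)
- pin_tin: bystander: flat dark red hinged tin, 76 x 114 x 30 mm, on the table; origin at the centre of its underside
- spool_red: bystander: red thread spool, 40 mm wide, 55 mm tall, standing on the table; origin at the centre of its underside
- scissors: bystander: scissors with blue handles, 87 x 199 x 9 mm, lying on the table; origin at the centre of the underside

How it is judged:
On the way:
1. all four corner holes have dropped over their own posts (horizontal distance between hole0 and post0 below 0.003 m and horizontal distance between hole1 and post1 below 0.003 m and horizontal distance between hole2 and post2 below 0.003 m and horizontal distance between hole3 and post3 below 0.003 m and z of each of hole0, hole1, hole2, hole3 in the frame of stand below 0.073 m), for 0.2 s.
At the end, for the whole second after the job is handed in: every corner hole is within 3 mm of its own post's axis and the tier's underside within 2.5 mm of the collars at all four corners; both catches have sprung back upright (below 0.05 rad) over the lips; the three spools stand upright on the tier's floor; everything is at rest (horizontal distance between hole0 and post0 below 0.003 m and horizontal distance between hole1 and post1 below 0.003 m and horizontal distance between hole2 and post2 below 0.003 m and horizontal distance between hole3 and post3 below 0.003 m and z of each of hole0, hole1, hole2, hole3 in the frame of stand below 0.0525 m and value of joint each of catch_left, catch_right below 0.05 rad and angle between each of white_spool, navy_spool, green_spool's own z axis and vertical below 0.15 rad and z of each of white_spool, navy_spool, green_spool in the frame of tier below 0.015 m and horizontal distance between each of white_spool, navy_spool, green_spool and tier below 0.1 m and linear speed of each of white_spool, navy_spool, green_spool, tier below 0.02 m/s); the robot touches nothing.
It fails at once if the tier is lifted off (its middle more than 15 mm above where it rests on the post tips) (z of tier in the frame of stand above 0.093 m).
It fails at once if a spool in the tier is knocked over (angle between any of white_spool, navy_spool, green_spool's own z axis and vertical above 0.6 rad).
It fails at once if the tin, the red spool or the scissors are moved by more than 3 cm or the red spool tipped over (distance of any of pin_tin, spool_red, scissors from where it was at the start of the episode above 0.03 m or angle between spool_red's own z axis and vertical above 0.6 rad).
It also fails if it takes over 54 s, if anything falls off the work surface, if the arm or the gripper's body presses on something with over 40 N, if the wrist force passes 120 N, or if a joint passes its speed limit or range.

## Working session

There is one attempt and no reset: what is moved stays moved. The work goes in short steps, Python scripts to look and compute and a tool call to move; the robot and the scene stay as the last step left them, time stands still between calls to the robot, and variables do not carry over. Pictures are saved under pics/ and viewed, at most 10 in all, crops included, and the job is handed in when it is done.

```bash
ls; mkdir -p pics; cat > h.py <<'E'
import numpy as np,cv2
from station import manip
def snap(n):
    s=manip.sense(); d=manip.snapshot(n); return s,d
def cloud(d):
    h,w=d["range_z"].shape; f=h/2/np.tan(np.radians(d["fov_y"])/2)
    v,u=np.mgrid[:h,:w]; z=d["range_z"]
    P=np.stack([(u-d["cx"])/f*z,(v-d["cy"])/f*z,z],-1)
    X=(P-np.array(d["t"]))@np.array(d["R"]); X[z==0]=np.nan
    return X
E
python3 - <<'E'
from h import *
for n in ["scene","side"]:
    s,d=snap(n); cv2.imwrite(f"pics/{n}0.png",d["pixels"][:,:,::-1]); np.savez(f"{n}0.npz",**d)
    print(n,d["fov_y"],-np.array(d["R"]).T@d["t"],np.array(d["R"])[2])
print({k:np.round(v,3) for k,v in s.items()})
E
```

```text
pics
station.py
scene 50.94920970406147 [ 0.59110241 -0.78624618  1.05051931] [-0.02918669  0.58181536 -0.81279704]
side 44.01020619311723 [ 0.5613629  -1.31843147  0.94852849] [ 0.00643129  0.81363947 -0.58133419]
{'t': np.float64(0.05), 'q': array([-0.178,  0.528,  1.434, -0.   ,  1.181, -0.178]), 'qd': array([-0.001, -0.002,  0.001,  0.   , -0.001,  0.   ]), 'tau': array([ 1.0000e-03, -4.4369e+01, -1.7878e+01, -0.0000e+00,  4.0000e-03,
        0.0000e+00]), 'tcp_pos': array([0.624, 0.   , 0.252]), 'tool_rot': array([ 0.707,  0.707, -0.001, -0.001]), 'force': array([-0.072,  0.769, -0.007]), 'ft_torque': array([-0.025, -0.05 ,  0.021]), 'gripper_force': np.float64(0.0), 'finger_gap': np.float64(1.001)}
```

View pics/scene0.png

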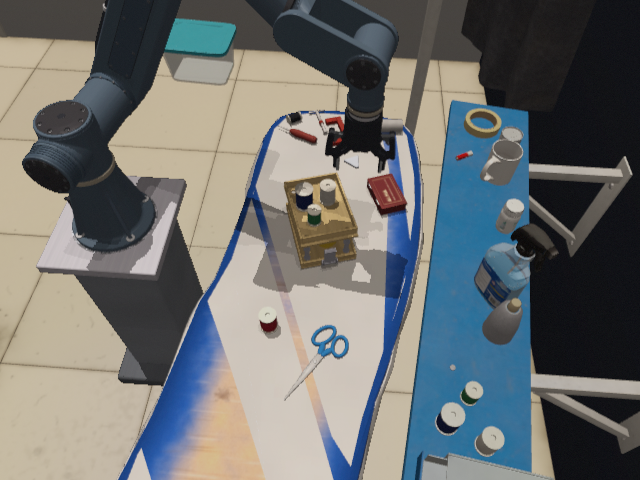

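View pics/side0.png

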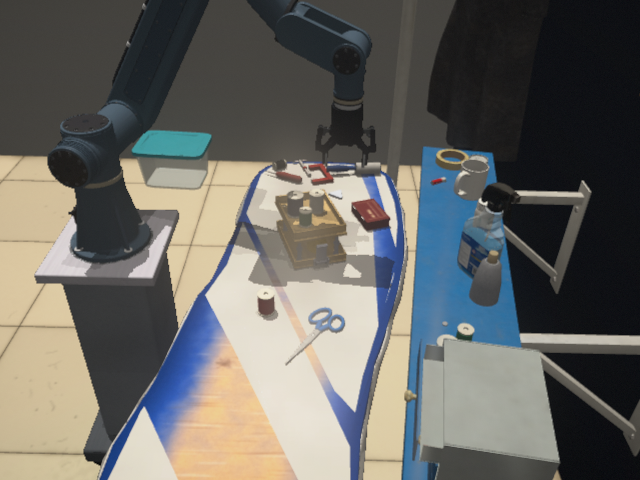

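The scene view shows the stand at about (323,225) with the tier slightly rotated on it. The tin is at (386,194), the red spool at (268,320) and the scissors at (318,355).

```bash
python3 - <<'E'
from h import *
d=dict(np.load("scene0.npz")); X=cloud(d)
for u,v in [(286,182),(346,175),(356,236),(297,244),(305,190),(328,183),(314,211),(330,258),(386,194)]: print((u,v),X[v,u].round(3))
roi=np.zeros(X.shape[:2],bool); roi[165:275,275:365]=1
for lo,hi in [(.08,.09),(.099,.112),(.12,.17),(.02,.031),(.068,.075)]:
    m=roi&(X[...,2]>lo)&(X[...,2]<hi); P=X[m]
    print(lo,hi,len(P),P.min(0).round(3),P.max(0).round(3),cv2.minAreaRect(P[:,:2].astype(np.float32)))
c=cv2.resize(d["pixels"][160:280,260:420,::-1],None,fx=5,fy=5,interpolation=cv2.INTER_CUBIC); cv2.imwrite("pics/c0.png",c)
d=dict(np.load("side0.npz"));X=cloud(d)
E
```

```text
(286, 182) [0.45  0.072 0.11 ]
(346, 175) [0.6   0.208 0.005]
(356, 236) [ 0.632 -0.063  0.083]
(297, 244) [ 0.489 -0.06   0.03 ]
(305, 190) [0.503 0.018 0.144]
(328, 183) [0.557 0.051 0.138]
(314, 211) [ 0.529 -0.029  0.125]
(330, 258) [ 0.574 -0.102  0.039]
(386, 194) [0.71  0.121 0.032]
0.08 0.09 1878 [ 0.444 -0.109  0.08 ] [0.635 0.115 0.09 ] ((0.5394799709320068, 0.0048872679471969604), (0.1399647444486618, 0.1962636560201645), 18.864349365234375)
0.099 0.112 822 [ 0.444 -0.104  0.099] [0.633 0.118 0.112] ((0.5387892723083496, 0.008959412574768066), (0.1408815234899521, 0.19154348969459534), 18.503416061401367)
0.12 0.17 702 [ 0.479 -0.048  0.12 ] [0.575 0.063 0.15 ] ((0.5217127203941345, 0.016806647181510925), (0.11403783410787582, 0.08407064527273178), 65.56672668457031)
0.02 0.031 419 [ 0.447 -0.117  0.02 ] [0.637 0.072 0.031] ((0.542465329170227, -0.007425293326377869), (0.14029057323932648, 0.20843836665153503), 17.426504135131836)
0.068 0.075 34 [ 0.559 -0.112  0.069] [ 0.587 -0.095  0.075] ((0.5725298523902893, -0.10338868945837021), (0.027102481573820114, 0.011337630450725555), 21.16759490966797)
```

View pics/c0.png

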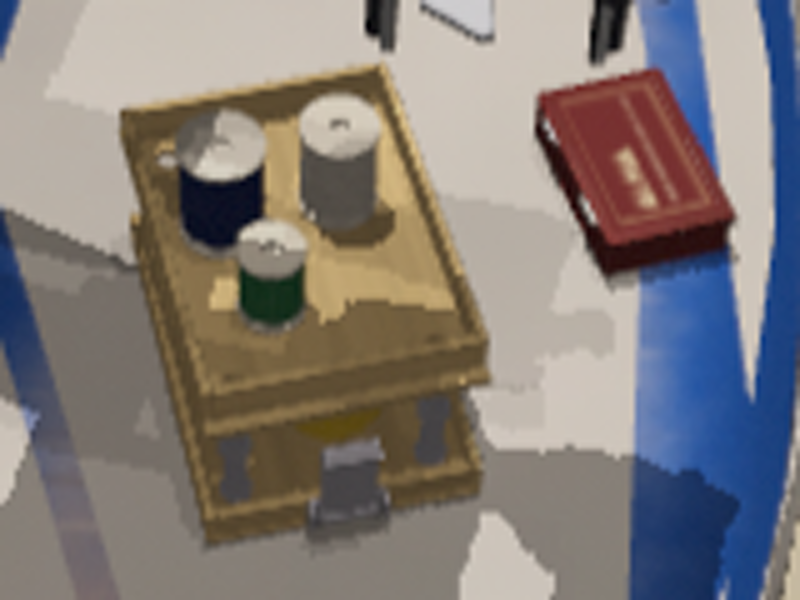

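```bash
cat >> h.py <<'E'
from scipy.spatial.transform import Rotation as Ro
def wcloud(s,d):
    h,w=d["range_z"].shape; f=h/2/np.tan(np.radians(d["fov_y"])/2)
    v,u=np.mgrid[:h,:w]; x=u-d["cx"]; y=v-d["cy"]; r=np.hypot(x,y)+1e-9; th=r/f; z=d["range_z"]
    k=np.tan(th)*z/r; P=np.stack([x*k,y*k,z],-1); P[(z==0)|(th>1.4)]=np.nan
    H=np.array(d["hand_eye"]); P=P@H[:3,:3].T+H[:3,3]
    return P@Ro.from_quat(s["tool_rot"]).as_matrix().T+s["tcp_pos"]
def wproj(s,d,X):
    f=240/np.tan(np.radians(d["fov_y"])/2); H=np.array(d["hand_eye"])
    P=(np.asarray(X)-s["tcp_pos"])@Ro.from_quat(s["tool_rot"]).as_matrix(); P=(P-H[:3,3])@H[:3,:3]
    r=np.hypot(P[:,0],P[:,1]); th=np.arctan2(r,P[:,2]); return P[:,:2]/r[:,None]*(th*f)[:,None]+[d["cx"],d["cy"]]
def wsave(name):
    s,d=snap("wrist"); cv2.imwrite(f"pics/{name}.png",d["pixels"][:,:,::-1]); np.savez(f"{name}.npz",s_p=s["tcp_pos"],s_r=s["tool_rot"],**d); return s,d
E
python3 - <<'E'
from h import *
s,d=wsave("w0"); print(np.round(d["hand_eye"],3),d["fov_y"],d["cx"],d["cy"])
X=wcloud(s,d)
for lo,hi in [(.08,.09),(.099,.112),(.02,.031),(.068,.075)]:
    m=(X[...,2]>lo)&(X[...,2]<hi)&(abs(X[...,0]-.54)<.13)&(abs(X[...,1])<.15); P=X[m]
    print(lo,hi,len(P),P.min(0).round(3),P.max(0).round(3),cv2.minAreaRect(P[:,:2].astype(np.float32)))
E
```

```text
[[-0.001 -0.962 -0.273  0.069]
 [ 1.    -0.001  0.     0.001]
 [-0.001 -0.273  0.962 -0.121]
 [ 0.     0.     0.     1.   ]] 65.70646984690485 315.3509686627157 229.0171772298796
0.08 0.09 22372 [ 0.443 -0.087  0.08 ] [0.638 0.126 0.09 ] ((0.5408363938331604, 0.009640716016292572), (0.14016655087471008, 0.2004317343235016), 18.557817459106445)
0.099 0.112 5875 [ 0.445 -0.089  0.099] [0.636 0.119 0.112] ((0.5403639078140259, 0.00920870155096054), (0.14125323295593262, 0.18688493967056274), 18.463388442993164)
0.02 0.031 1037 [ 0.546 -0.076  0.02 ] [0.67  0.15  0.031] ((0.5975148677825928, 0.04518032819032669), (0.22784003615379333, 0.11647287011146545), 81.85401916503906)
0.068 0.075 396 [ 0.56  -0.113  0.068] [ 0.614 -0.053  0.074] ((0.5917683243751526, -0.08655128628015518), (0.07747272402048111, 0.022441133856773376), 43.774696350097656)
```

View pics/w0.png

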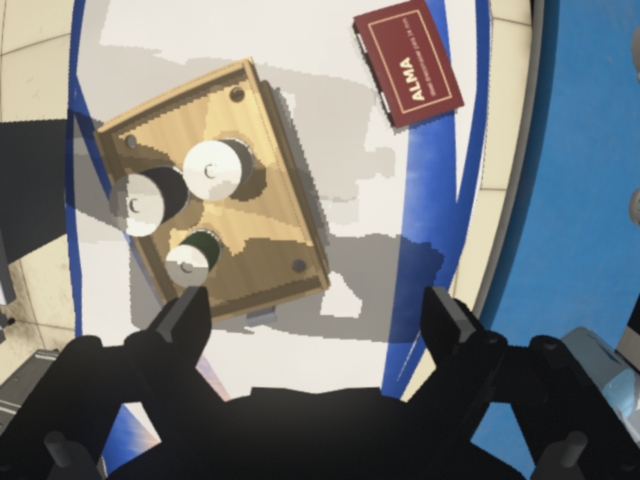

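The wrist view shows the tier with its holes at (237,95), (131,142) and (298,266), and a grey post tip in each. The +x wall of the base shows along its right side, from (270,90) to (325,240), and the right catch is at (262,315).

```bash
python3 - <<'E'
from h import *
z=np.load("w0.npz"); d=dict(z); s=dict(tcp_pos=z["s_p"],tool_rot=z["s_r"])
a=np.radians(18.5); R=np.array([[np.cos(a),-np.sin(a)],[np.sin(a),np.cos(a)]]); c=np.array([.5405,.0095])
T=lambda p,h:np.r_[c+R@np.array(p),h]
hp=[(-.05,.074),(-.05,-.074),(.05,-.074),(.05,.074)]
uv=wproj(s,d,[T(p,.084) for p in hp]); print(uv.round(1))
tiles=[cv2.resize(cv2.getRectSubPix(d["pixels"][:,:,::-1].copy(),(32,32),tuple(map(float,uv[i]))),(260,260),interpolation=cv2.INTER_CUBIC) for i in (0,2,3)]
cv2.imwrite("pics/holes.png",np.hstack(tiles))
X=wcloud(s,d).reshape(-1,3); Xs=cloud(dict(np.load("scene0.npz"))).reshape(-1,3); Xd=cloud(dict(np.load("side0.npz"))).reshape(-1,3)
for n,Q in [("w",X),("sc",Xs),("sd",Xd)]:
    L=np.c_[(Q[:,:2]-c)@R,Q[:,2]]; L=L[(abs(L[:,0])<.09)&(abs(L[:,1])<.125)]*1000
    # -y face of base, per x bins ; z 4..24
    for lo in range(-75,75,15):
        m=(L[:,0]>lo)&(L[:,0]<lo+15)&(L[:,2]>5)&(L[:,2]<25)&(L[:,1]<-80)
        if m.sum()>3: print(n,"yface",lo+7,m.sum(),np.median(L[m,1]).round(1))
    for lo in range(-110,110,20):
        m=(L[:,1]>lo)&(L[:,1]<lo+20)&(L[:,2]>24)&(L[:,2]<32)&(L[:,0]>50)
        if m.sum()>3: print(n,"xrim",lo+10,m.sum(),np.percentile(L[m,0],[2,50,95]).round(1))
        m=(L[:,1]>lo)&(L[:,1]<lo+20)&(L[:,2]>5)&(L[:,2]<24)&(L[:,0]>50)
        if m.sum()>3: print(n,"xface",lo+10,m.sum(),np.median(L[m,0]).round(1))
    m=(L[:,2]>62)&(L[:,2]<76)&(L[:,1]<-95); print(n,"tabR",m.sum(),L[m].min(0) if m.any() else 0,L[m].max(0) if m.any() else 0)
    m=(L[:,2]>35)&(L[:,2]<76)&(L[:,1]>95); print(n,"tabL",m.sum(),L[m].min(0) if m.any() else 0,L[m].max(0) if m.any() else 0)
    m=(L[:,2]>20)&(L[:,2]<30)&(L[:,1]<-85)&(abs(L[:,0])<70);print(n,"corner x",m.sum(),np.percentile(L[m,0],[1,99]) if m.any() else 0)
E
```

```text
[[129.8 141. ]
 [194.2 297. ]
 [298.6 265.5]
 [236.6  94.2]]
w yface 37 8 -96.2
w yface 67 45 -99.2
w xrim -100 46 [64.4 65.9 66.9]
w xface -100 30 66.7
w xrim -80 54 [64.6 66.1 67.1]
w xface -80 31 67.1
w xrim -60 63 [64.8 66.3 67.6]
w xface -60 31 67.6
w xrim -40 79 [64.6 66.5 67.9]
w xface -40 29 67.8
w xrim -20 91 [64.5 66.7 68.5]
w xface -20 34 68.5
w xrim 0 100 [64.6 66.9 68.8]
w xface 0 28 68.6
w xrim 20 104 [64.8 67.1 69. ]
w xface 20 37 69.1
w xrim 40 125 [64.7 67.4 69.7]
w xface 40 31 69.7
w xrim 60 108 [65.4 67.7 69.6]
w xface 60 48 69.6
w xrim 80 91 [65.2 67.8 69.9]
w xface 80 31 69.8
w tabR 425 [ -17.26183495 -124.55457419   63.01678394] [  10.7447993  -110.59289851   74.33353045]
w tabL 0 0 0
w corner x 72 [64.40171991 67.2949779 ]
sc yface -68 49 -107.3
sc yface -53 53 -92.8
sc yface -38 56 -107.3
sc yface -23 50 -92.9
sc yface -8 18 -117.9
sc yface 7 16 -119.1
sc yface 22 42 -108.5
sc yface 37 63 -94.3
sc yface 52 47 -95.4
sc yface 67 20 -104.2
sc xrim -100 17 [51.2 61.1 64.3]
sc xface -100 18 57.9
sc xrim -80 13 [60.1 61.8 65.2]
sc xface -80 27 59.6
sc xrim -60 4 [61.2 62.5 64.5]
sc xface -60 5 61.3
sc tabR 46 [ -19.12792328 -123.18675525   63.19596654] [   8.27754771 -111.45334331   75.90671335]
sc tabL 0 0 0
sc corner x 227 [-68.30108529  64.32074761]
sd yface -68 48 -106.2
sd yface -53 43 -108.2
sd yface -38 36 -109.1
sd yface -23 37 -111.9
sd yface -8 27 -116.3
sd yface 7 27 -118.4
sd yface 22 37 -110.5
sd yface 37 44 -111.1
sd yface 52 50 -109.6
sd yface 67 19 -109.0
sd xrim -100 11 [58.4 60.9 64.2]
sd xface -100 16 59.7
sd xrim -80 9 [59.4 61.9 64.3]
sd xface -80 19 59.5
sd xrim -60 5 [61.1 63.1 64.1]
sd xface -60 6 61.4
sd xface -40 9 52.5
sd xface -20 16 57.4
sd tabR 45 [ -39.23511365 -124.65518338   62.19515815] [ 49.29376019 -95.12426937  75.6018228 ]
sd tabL 0 0 0
sd corner x 207 [-67.66326918  63.4700596 ]
```

View pics/holes.png

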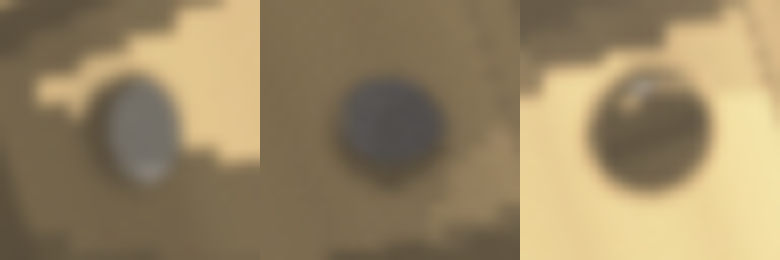

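The hole crops fit the stand lying about 12 mm towards −y of the tier, and the base face shows it turned by −1°. I'll look from both ends to refine this.

The manual's scale: shifts go in shares of 500 mm and turns go in shares of 120 degrees. Converting my numbers, -0.15 m / 0.5 = -0.3, -0.05 m / 0.5 = -0.1, -0.305 rad / 2.0944 = -0.1456.

Call:
send_path(plan={"x":[-0.1,-0.2,-0.3,-0.3,-0.3],"y":[-0.03,-0.06,-0.1,-0.1,-0.1],"z":[0,0,0,0,0],"twist":[-0.0477,-0.0955,-0.1456,-0.1456,-0.1456],"jaw":[1,1,1,1,1]}, grip_force=20)

```text
t: 0.65
tcp_pos: [0.5743, -0.1516, 0.253]
tool_rot: [0.593, 0.805, 0.0, -0.0]
force: [-0.1, 0.2, -0.1]
finger_gap: 0.998
gripper_force: 0.0
```

```bash
python3 -c "
from h import *
wsave('w1')"
```

Call:
send_path(plan={"x":[0.1,0.2,0.3,0.4,0.48,0.48,0.48],"y":[0,0,0,0,0,0,0],"z":[0,0,0,0,0,0,0],"twist":[0,0,0,0,0,0,0],"jaw":[1,1,1,1,1,1,1]})

```text
t: 1.4
tcp_pos: [0.5026, 0.0813, 0.2535]
tool_rot: [0.59, 0.808, 0.0, 0.0]
force: [0.4, 0.3, 0.7]
finger_gap: 0.998
gripper_force: 0.0
```

```bash
python3 - <<'E'
from h import *
wsave('w2')
a=np.radians(18.5); R=np.array([[np.cos(a),-np.sin(a)],[np.sin(a),np.cos(a)]]); c=np.array([.5405,.0095])
for n in "w1","w2":
    z=np.load(n+".npz"); d=dict(z); s=dict(tcp_pos=z["s_p"],tool_rot=z["s_r"]); X=wcloud(s,d).reshape(-1,3)
    L=np.c_[(X[:,:2]-c)@R,X[:,2]]*1000; L=L[(abs(L[:,0])<90)&(abs(L[:,1])<130)]
    for nm,lo,hi in [("floor",80,88),("wall",100,110)]:
        P=L[(L[:,2]>lo)&(L[:,2]<hi)]; print(n,nm,cv2.minAreaRect(P[:,:2].astype(np.float32)),np.median(P[:,2]), np.percentile(P,[.2,99.8],0)[:,:2].round(1).tolist())
    for sg in (1,-1):
      y=L[:,1]*sg
      m=(L[:,2]>64)&(L[:,2]<75.5)&(y>96)&(abs(L[:,0])<30)
      if m.sum()>3:print(n,sg,"tab",m.sum(),np.percentile(L[m],[1,99],0).round(1).tolist())
      for lo in range(-75,75,15):
        k=(L[:,0]>lo)&(L[:,0]<lo+15)&(y>80)
        m=k&(L[:,2]>24)&(L[:,2]<32); f=k&(L[:,2]>5)&(L[:,2]<23)
        if m.sum()>5 or f.sum()>5: print(n,sg,lo+7,"rim",m.sum(),np.percentile(L[m,1],[2,98]).round(1) if m.any() else 0,"face",f.sum(),np.median(L[f,1]).round(1))
    for lo in range(-120,120,40):
      for sg in (1,-1):
        x=L[:,0]*sg; f=(L[:,1]>lo)&(L[:,1]<lo+40)&(x>60)&(L[:,2]>5)&(L[:,2]<23)
        if f.sum()>5: print(n,"xface",sg,lo+20,f.sum(),np.median(L[f,0]).round(1))
E
```

```text
w1 floor ((0.2239837646484375, -45.11030578613281), (111.08616638183594, 139.83346557617188), 89.65624237060547) 84.13039469766393 [[-66.7, -100.0], [66.3, 9.0]]
w1 wall ((0.1377410888671875, -44.84693145751953), (97.8650131225586, 140.8185272216797), 89.56146240234375) 105.73131581492537 [[-70.1, -93.6], [69.8, 3.1]]
w1 -1 tab 627 [[-17.2, -123.7, 64.4], [9.5, -109.1, 74.1]]
w1 -1 -68 rim 104 [-110.1 -101.3] face 40 -103.3
w1 -1 -53 rim 91 [-110.5 -105.6] face 64 -104.0
w1 -1 -38 rim 81 [-110.3 -106.2] face 75 -104.0
w1 -1 -23 rim 124 [-119.6 -106.7] face 104 -104.5
w1 -1 -8 rim 32 [-108.2 -107. ] face 94 -103.9
w1 -1 7 rim 54 [-120.5 -107.3] face 91 -104.9
w1 -1 22 rim 114 [-120.7 -107.5] face 101 -104.2
w1 -1 37 rim 91 [-112.3 -107.5] face 90 -105.2
w1 -1 52 rim 83 [-113.1 -108.3] face 104 -105.1
w1 -1 67 rim 7
[... 233 characters left out ...]
33251953) 84.06924167967728 [[-67.2, -89.3], [66.5, 99.9]]
w2 wall ((-0.37441253662109375, 0.211944580078125), (186.22634887695312, 141.16062927246094), 89.88276672363281) 105.59051389620348 [[-70.4, -91.7], [69.6, 93.2]]
w2 1 tab 107 [[-12.7, 98.1, 70.4], [13.5, 101.0, 74.5]]
w2 1 -68 rim 0 0 face 9 89.1
w2 1 -53 rim 0 0 face 23 89.0
w2 1 -38 rim 0 0 face 30 89.1
w2 1 -23 rim 25 [92.  98.7] face 24 90.7
w2 1 -8 rim 6 [92.  95.2] face 56 96.0
w2 1 7 rim 2 [94.3 95.2] face 52 96.7
w2 1 22 rim 22 [92.6 97.5] face 11 94.8
w2 -1 67 rim 7 [-112.9 -110.7] face 0 nan
w2 xface 1 60 30 64.5
w2 xface -1 60 28 -64.3
w2 xface -1 100 9 -64.0
  return _methods._mean(a, axis=axis, dtype=dtype,
  ret = ret.dtype.type(ret / rcount)
```

```bash
cat >> h.py <<'E'
SC=np.array([.5426,-.0018]); SY=.3045
SR=np.array([[np.cos(SY),-np.sin(SY)],[np.sin(SY),np.cos(SY)]])
def go(x,y,z):
    s=manip.sense(); M=Ro.from_quat(s["tool_rot"]).as_matrix(); p=np.array(s["tcp_pos"])
    print("stand-frame tcp",np.r_[SR.T@(p[:2]-SC),p[2]].round(4),"yaw",round(float(np.arctan2(M[1,1],M[0,1])),4),"F_stand",(SR.T@s["force"][:2]).round(2),round(float(s["force"][2]),2),"t",s["t"])
    print("delta tool",(M.T@(np.r_[SC+SR@np.array([x,y]),z]-p)).round(4))
def tier(n):
    s,d=wsave(n); X=wcloud(s,d).reshape(-1,3); L=np.c_[(X[:,:2]-SC)@SR,X[:,2]]*1000; L=L[(abs(L[:,0])<90)&(abs(L[:,1])<130)]
    for nm,lo,hi in [("floor",-8,8),("wall",17,27)]:
        h=H0(L); P=L[(L[:,2]>h+lo)&(L[:,2]<h+hi)]; print(n,nm,"floor z",round(h,1),cv2.minAreaRect(P[:,:2].astype(np.float32)),np.percentile(P,[.2,99.8],0)[:,:2].round(1).tolist())
    return L
def H0(L):
    m=(abs(L[:,0])<60)&(abs(L[:,1])<85)&(L[:,2]>48)&(L[:,2]<95); h,e=np.histogram(L[m,2],np.arange(48,96,1)); k=h.argmax(); q=L[m,2]; return float(np.median(q[abs(q-e[k]-.5)<2]))
E
python3 -c "
from h import *
go(0,.13,.11)"
```

```text
stand-frame tcp [-0.013   0.0899  0.2535] yaw 0.3075 F_stand [ 0.62 -0.83] -0.19 t 1.45
delta tool [0.0402 0.013  0.1435]
```

To row units: 0.143 m / 0.5 = 0.286, 0.12 m / 0.5 = 0.24, 0.003 rad / 2.0944 = 0.0014.

Call:
send_path(plan={"x":[0.08,0.08,0.08,0.08,0.08,0.08,0.08,0.08],"y":[0.026,0.026,0.026,0.026,0.026,0.026,0.026,0.026],"z":[0,0.08,0.16,0.24,0.286,0.286,0.286,0.286],"twist":[0.0014,0.0014,0.0014,0.0014,0.0014,0.0014,0.0014,0.0014],"jaw":[0.8,0.8,0.8,0.8,0.8,0.8,0.8,0.8]})

```text
t: 2.25
tcp_pos: [0.5049, 0.1206, 0.1116]
tool_rot: [0.593, 0.805, 0.001, 0.001]
force: [-1.1, -1.0, -0.3]
finger_gap: 0.797
gripper_force: 0.0
```

```bash
python3 - <<'E'
from h import *
go(0,.104,.11)
s,d=wsave("w3")
X=wcloud(s,d).reshape(-1,3); q=s["tcp_pos"]; M=Ro.from_quat(s["tool_rot"]).as_matrix()
L=(X-q)@M*1000
m=(L[:,2]>-30)&(L[:,2]<40)&(abs(L[:,0])<25)&(abs(L[:,1])<60)
P=L[m]
for sg in(1,-1):
    Q=P[P[:,1]*sg>0]; print(len(Q),np.percentile(Q,[2,50,98],0).round(1).tolist() if len(Q) else "")
E
```

```text
stand-frame tcp [0.0007 0.128  0.1116] yaw 0.3011 F_stand [-1.34 -0.66] -0.25 t 2.25
delta tool [-0.024  -0.0006  0.0016]
7490 [[-24.5, 1.3, -28.4], [-17.5, 32.6, 10.5], [10.8, 47.9, 38.8]]
6961 [[-24.9, -46.1, -28.4], [-17.6, -32.0, 10.5], [11.0, -1.0, 39.0]]
```

View pics/w3.png

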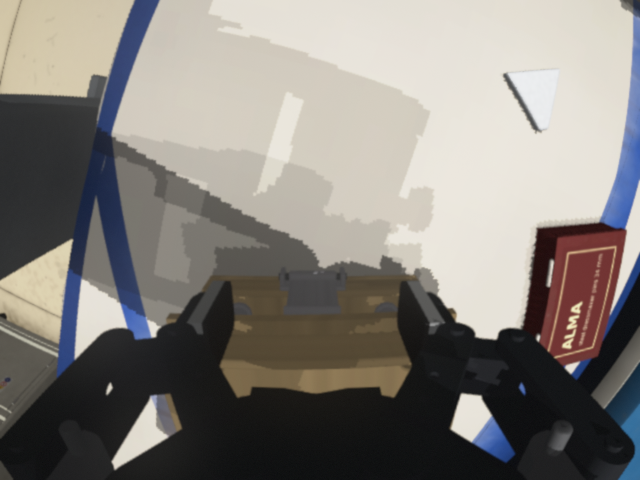

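The view shows both finger pads just outside the +y end wall at (230,300) and (405,300), above the left catch at (313,285), and clear of the tin.

To row units: -0.016 m / 0.5 = -0.032, -0.014 m / 0.5 = -0.028, 0.003 rad / 2.0944 = 0.0014.

Call:
send_path(plan={"x":[-0.008,-0.014,-0.02,-0.024,-0.028,-0.032,-0.032],"y":[0,0,0,0,0,0,0],"z":[0.002,0.002,0.002,0.002,0.002,0.002,0.002],"twist":[0.0014,0.0014,0.0014,0.0014,0.0014,0.0014,0.0014],"jaw":[0.8,0.8,0.8,0.8,0.8,0.8,0.8]})

```text
t: 3.0
tcp_pos: [0.5082, 0.1058, 0.1094]
tool_rot: [0.594, 0.805, 0.0, 0.0]
force: [0.1, 2.1, 1.5]
finger_gap: 0.8
gripper_force: 1.1
```

```bash
python3 -c "
from h import *
go(0,.104,.11)"
```

```text
stand-frame tcp [-0.0005  0.113   0.1094] yaw 0.2991 F_stand [0.76 1.92] 1.46 t 3.0
delta tool [-0.009   0.0006 -0.0006]
```

To row units: -0.007 m / 0.5 = -0.014, -0.006 m / 0.5 = -0.012, -0.005 rad / 2.0944 = -0.0024.

Call:
send_path(plan={"x":[-0.004,-0.008,-0.012,-0.014,-0.014,-0.014],"y":[0,0,0,0,0,0],"z":[0,0,0,0,0,0],"twist":[-0.0014,-0.0024,-0.0024,-0.0024,-0.0024,-0.0024],"jaw":[0.8,0.8,0.8,0.8,0.8,0.8]})

```text
t: 3.6
tcp_pos: [0.5101, 0.0987, 0.1091]
tool_rot: [0.592, 0.806, -0.0, -0.0]
force: [-0.4, -0.1, 0.4]
finger_gap: 0.803
gripper_force: 0.0
```

```bash
python3 - <<'E'
from h import *
go(0,.104,.11)
# scene check of tier
s,d=snap("scene"); X=cloud(d).reshape(-1,3); L=np.c_[(X[:,:2]-SC)@SR,X[:,2]]*1000; L=L[(abs(L[:,0])<90)&(abs(L[:,1])<120)]
h=H0(L); P=L[abs(L[:,2]-h)<6]; print(h,cv2.minAreaRect(P[:,:2].astype(np.float32)))
E
```

```text
stand-frame tcp [-0.0009  0.1056  0.1091] yaw 0.3036 F_stand [-0.4   0.06] 0.36 t 3.6
delta tool [-0.0016  0.0009 -0.0009]
69.74270241807304 ((-4.3070220947265625, 0.600677490234375), (139.81565856933594, 236.87413024902344), 1.7267769575119019)
```

The tier seems to have dropped onto the catches. I'll back off and check.

To row units: -0.15 m / 0.5 = -0.3, -0.1 m / 0.5 = -0.2.

Call:
send_path(plan={"x":[0.02,0.02,-0.04,-0.12,-0.18,-0.18,-0.18],"y":[0,0,0,0,0,0,0],"z":[0,-0.1,-0.2,-0.3,-0.3,-0.3,-0.3],"twist":[0,0,0,0,0,0,0],"jaw":[0.8,0.8,0.5,0,0,0,0]})

```text
t: 4.35
tcp_pos: [0.5368, 0.0131, 0.2596]
tool_rot: [0.593, 0.805, 0.0, -0.0]
force: [0.1, -0.2, -0.4]
finger_gap: 0.004
gripper_force: 0.0
```

```bash
python3 - <<'E'
from h import *
L=tier("w4"); P=L
h=H0(L)
for y in (70,-70,40):
    for x in (-25,0,25):
        m=(abs(L[:,0]-x)<6)&(abs(L[:,1]-y)<6); print(x,y,m.sum(),np.median(L[m,2]).round(1) if m.any() else 0)
go(0,.07,.2)
E
```

```text
w4 floor floor z 67.9 ((-0.09066009521484375, 12.620414733886719), (140.3149871826172, 205.82406616210938), 0.058703307062387466) [[-66.0, -89.6], [65.7, 114.5]]
w4 wall floor z 67.9 ((-0.5837020874023438, -0.6856613159179688), (141.06089782714844, 186.31353759765625), 0.0915863960981369) [[-70.5, -92.9], [69.5, 92.1]]
-25 70 201 66.9
0 70 209 67.3
25 70 201 68.0
-25 -70 0 0
0 -70 0 0
25 -70 0 0
-25 40 505 115.6
0 40 205 67.6
25 40 440 122.7
stand-frame tcp [-0.0017  0.017   0.2587] yaw 0.3035 F_stand [-0.42  0.36] -0.63 t 4.4
delta tool [0.0529 0.0017 0.0587]
```

View pics/w4.png

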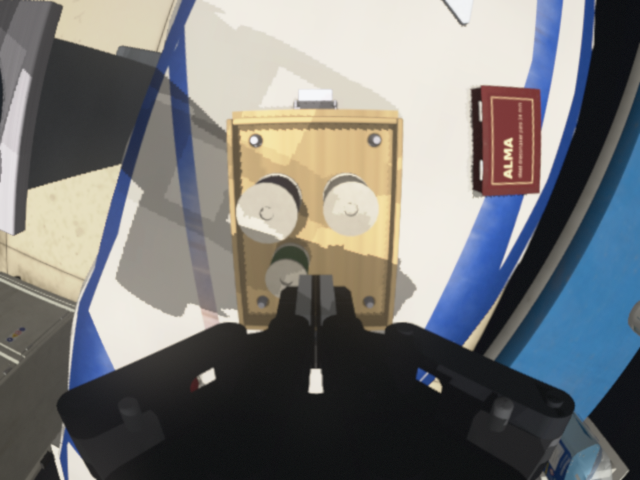

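All four post tips show inside their holes, at (256,141), (375,140), (263,302) and (369,301), with the spools upright. Next I press the +y strip, at about (316,150), with the gripper shut.

Call:
send_path(plan={"x":[0.06,0.106,0.106,0.106,0.106,0.106,0.106,0.106],"y":[0.002,0.004,0.004,0.004,0.004,0.004,0.004,0.004],"z":[0,0.06,0.16,0.24,0.31,0.32,0.32,0.32],"twist":[0,0,0,0,0,0,0,0],"jaw":[0,0,0,0,0,0,0,0]})

```text
t: 5.2
tcp_pos: [0.5236, 0.0649, 0.1003]
tool_rot: [0.592, 0.806, 0.0, 0.001]
force: [-0.0, 0.1, -0.3]
finger_gap: 0.005
gripper_force: 0.0
```

```bash
python3 -c "
from h import *
go(0,.07,.078)"
```

```text
stand-frame tcp [0.0019 0.0693 0.1003] yaw 0.3048 F_stand [-0.    0.06] -0.32 t 5.2
delta tool [ 0.0007 -0.0019  0.0223]
```

To row units: 0.019 m / 0.5 = 0.038, 0.018 m / 0.5 = 0.036.

Call:
send_path(plan={"x":[0.002,0.002,0.002,0.002,0.002,0.002,0.002,0.002],"y":[-0.004,-0.004,-0.004,-0.004,-0.004,-0.004,-0.004,-0.004],"z":[0.01,0.02,0.024,0.028,0.032,0.036,0.038,0.038],"twist":[0,0,0,0,0,0,0,0],"jaw":[0,0,0,0,0,0,0,0]})

```text
t: 6.0
tcp_pos: [0.5207, 0.0647, 0.08]
tool_rot: [0.592, 0.806, -0.0, -0.0]
force: [0.3, -0.4, 0.0]
finger_gap: 0.002
gripper_force: 0.0
```

```bash
python3 -c "
from h import *
go(0,.07,.078)"
```

```text
stand-frame tcp [-0.001  0.07   0.08 ] yaw 0.304 F_stand [ 0.15 -0.51] 0.05 t 6.0
delta tool [-0.     0.001  0.002]
```

To row units: 0.004 m / 0.5 = 0.008, 0.003 m / 0.5 = 0.006.

Call:
send_path(plan={"x":[0,0,0,0,0],"y":[0,0,0,0,0],"z":[0.002,0.004,0.006,0.008,0.008],"twist":[0,0,0,0,0],"jaw":[0,0,0,0,0]})

```text
t: 6.5
tcp_pos: [0.521, 0.0647, 0.0789]
tool_rot: [0.592, 0.806, 0.0, 0.001]
force: [-4.5, -0.1, 19.9]
finger_gap: -0.001
gripper_force: 10.3
```

```bash
python3 -c "
from h import *
go(0,.07,.078)"
```

```text
stand-frame tcp [-0.0006  0.0699  0.0789] yaw 0.3044 F_stand [-4.3   1.24] 19.88 t 6.5
delta tool [0.0001 0.0006 0.0009]
```

To row units: 0.003 m / 0.5 = 0.006, 0.002 m / 0.5 = 0.004.

Call:
send_path(plan={"x":[0,0,0],"y":[0,0,0],"z":[0.004,0.006,0.006],"twist":[0,0,0],"jaw":[0,0,0]})

```text
t: 6.8
tcp_pos: [0.5211, 0.0647, 0.0785]
tool_rot: [0.592, 0.806, 0.001, 0.001]
force: [-9.7, -0.3, 40.4]
finger_gap: -0.003
gripper_force: 20.6
```

Call:
send_path(plan={"x":[0,0,-0.08,-0.16,-0.24,-0.28,-0.28,-0.28],"y":[0,0,0,0,0,0,0,0],"z":[-0.1,-0.2,-0.2,-0.2,-0.2,-0.2,-0.2,-0.2],"twist":[0,0,0,0,0,0,0,0],"jaw":[0,0,0,0,0,0,0,0]})

```text
t: 7.6
tcp_pos: [0.562, -0.0684, 0.1728]
tool_rot: [0.592, 0.806, -0.0, -0.001]
force: [-0.1, 0.0, -0.5]
finger_gap: -0.0
gripper_force: 0.0
```

```bash
python3 - <<'E'
from h import *
L=tier("w5")
for y in (70,-70):
    for x in (-25,0,25):
        m=(abs(L[:,0]-x)<6)&(abs(L[:,1]-y)<6); print(x,y,m.sum(),np.median(L[m,2]).round(1) if m.any() else 0)
go(0,-.07,.09)
E
```

```text
w5 floor floor z 62.8 ((0.26361083984375, -8.370330810546875), (191.35084533691406, 131.87863159179688), 89.94761657714844) [[-65.2, -87.2], [65.8, 85.4]]
w5 wall floor z 62.8 ((0.4795074462890625, -5.782417297363281), (167.78277587890625, 140.6434783935547), 89.6867904663086) [[-69.7, -89.0], [70.1, 68.5]]
-25 70 319 56.9
0 70 318 57.0
25 70 319 56.9
-25 -70 1035 207.0
0 -70 1113 188.8
25 -70 1021 206.9
stand-frame tcp [-0.0015 -0.0686  0.1728] yaw 0.3042 F_stand [-0.74  0.42] -1.23 t 7.65
delta tool [-0.0016  0.0017  0.0828]
```

The +y end is home, with its floor at 57 mm. Now the −y end.

To row units: 0.099 m / 0.5 = 0.198, 0.097 m / 0.5 = 0.194.

Call:
send_path(plan={"x":[-0.004,-0.004,-0.004,-0.004,-0.004,-0.004,-0.004,-0.004,-0.004,-0.004],"y":[0.002,0.002,0.002,0.002,0.002,0.002,0.002,0.002,0.002,0.002],"z":[0.08,0.15,0.16,0.168,0.176,0.182,0.188,0.194,0.198,0.198],"twist":[0,0,0,0,0,0,0,0,0,0],"jaw":[0,0,0,0,0,0,0,0,0,0]})

```text
t: 8.65
tcp_pos: [0.5654, -0.0704, 0.0779]
tool_rot: [0.592, 0.806, 0.001, 0.001]
force: [-4.1, 2.8, 21.7]
finger_gap: 0.003
gripper_force: 11.1
```

```bash
python3 -c "
from h import *
go(0,-.07,.078)"
```

```text
stand-frame tcp [ 0.0012 -0.0723  0.0779] yaw 0.3042 F_stand [-3.07  3.91] 21.7 t 8.65
delta tool [ 0.0023 -0.0012 -0.0001]
```

To row units: 0.003 m / 0.5 = 0.006, 0.002 m / 0.5 = 0.004.

Call:
send_path(plan={"x":[0,0,0],"y":[0,0,0],"z":[0.004,0.006,0.006],"twist":[0,0,0],"jaw":[0,0,0]})

```text
t: 8.95
tcp_pos: [0.5654, -0.0704, 0.0778]
tool_rot: [0.592, 0.806, 0.001, 0.002]
force: [-9.3, 4.2, 40.0]
finger_gap: -0.003
gripper_force: 20.4
```

Call:
send_path(plan={"x":[0,0,0,-0.1,-0.16,-0.16,-0.16,-0.16,-0.16],"y":[0,0,0,0,0,0,0,0,0],"z":[-0.1,-0.2,-0.3,-0.36,-0.4,-0.4,-0.4,-0.4,-0.4],"twist":[0,0,0,0,0,0,0,0,0],"jaw":[0,0,0,0,0,0,0,0,0]})

```text
t: 9.85
tcp_pos: [0.5872, -0.1454, 0.2699]
tool_rot: [0.591, 0.806, -0.0, -0.002]
force: [-0.1, -0.6, 0.0]
finger_gap: -0.004
gripper_force: 0.0
```

```bash
cat > chk.py <<'E'
from h import *
import sys
L=tier(sys.argv[1])
for y in (70,-70):
    for x in (-25,0,25):
        m=(abs(L[:,0]-x)<6)&(abs(L[:,1]-y)<6); print(x,y,m.sum(),np.median(L[m,2]).round(1) if m.any() else 0)
for sg in (1,-1):
    m=(abs(L[:,0])<20)&(L[:,1]*sg>94)&(L[:,2]>60)&(L[:,2]<77); print("tab",sg,m.sum(),np.percentile(L[m],[1,99],0).round(1).tolist() if m.any() else 0)
m=L[:,2]>90; print("spool tops",np.percentile(L[m,2],[5,95]).round(1))
go(0,0,.25)
E
python3 chk.py w6
```

```text
w6 floor floor z 56.2 ((-1.59246826171875, -31.677024841308594), (139.01107788085938, 138.83798217773438), 1.5206379890441895) [[-65.2, -99.2], [66.1, 37.2]]
w6 wall floor z 56.2 ((0.4358673095703125, -39.67249298095703), (141.01779174804688, 145.1339569091797), 0.3037553131580353) [[-69.5, -110.9], [70.4, 32.2]]
-25 70 0 0
0 70 0 0
25 70 0 0
-25 -70 174 56.1
0 -70 182 56.2
25 -70 185 56.3
tab 1 0 0
tab -1 620 [[-12.9, -112.4, 60.9], [13.6, -96.4, 74.1]]
spool tops [ 94.7 116.7]
stand-frame tcp [-0.0003 -0.1505  0.2701] yaw 0.3052 F_stand [-0.32  0.45] 1.08 t 9.9
delta tool [0.1505 0.0004 0.0204]
```

View pics/w6.png

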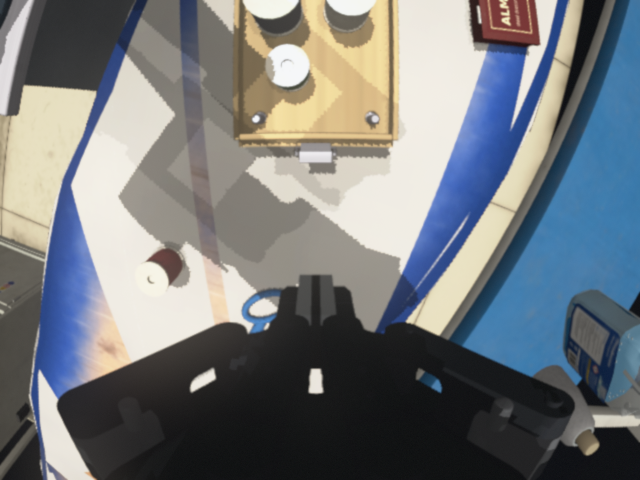

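The −y catch at (316,155) is upright over the lip, its tab reaching −112 mm. The posts stand clear of their holes and the spools are upright. Now I check the +y end.

To row units: 0.24 m / 0.5 = 0.48, 0.2 m / 0.5 = 0.4.

Call:
send_path(plan={"x":[0.1,0.2,0.3,0.4,0.48,0.48,0.48],"y":[0,0,0,0,0,0,0],"z":[0,0,0,0,0,0,0],"twist":[0,0,0,0,0,0,0],"jaw":[0,0,0,0,0,0,0]})

```text
t: 10.6
tcp_pos: [0.5158, 0.0834, 0.271]
tool_rot: [0.59, 0.807, -0.0, -0.0]
force: [-0.1, 0.1, 0.5]
finger_gap: 0.001
gripper_force: 0.0
```

```bash
python3 chk.py w7
```

```text
w7 floor floor z 56.1 ((0.9073944091796875, 25.012847900390625), (139.67481994628906, 153.34762573242188), 0.21100278198719025) [[-67.4, -49.2], [68.7, 101.1]]
w7 wall floor z 56.1 ((0.20868682861328125, 0.9008941650390625), (222.59033203125, 140.66656494140625), 89.82085418701172) [[-69.7, -106.0], [70.1, 111.2]]
-25 70 157 56.0
0 70 164 56.0
25 70 164 56.1
-25 -70 0 0
0 -70 0 0
25 -70 0 0
tab 1 659 [[-17.4, 94.0, 60.6], [18.4, 112.0, 76.6]]
tab -1 123 [[-4.4, -110.9, 68.0], [6.5, -99.1, 73.8]]
spool tops [261.4 351.4]
stand-frame tcp [0.0003 0.0881 0.2711] yaw 0.3055 F_stand [0.05 0.39] -0.64 t 10.65
delta tool [-0.0881 -0.0004  0.0211]
```

Both ends are home with the floor at 56 mm, and both catch tabs are upright at ±112 mm.

```bash
python3 -c "
from station import manip
print(manip.sign_off())"
```

```text
the job is handed in; nothing more can be done
None
```

I nudged the tier onto its four posts and pressed it home (floor at 56 mm at both ends). Both catches are upright over the lips and the spools were still standing. The job was handed in at about 10.7 s, and the sign-off returned no verdict.

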